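# Close the pallet holder's rail by one hole and hold the plunger home

## Task

The pallet with the two circuit boards is standing proud on its dowels: press it fully home, without pushing on the boards themselves. Then pull up the knob of the rail's spring plunger, slide the rail one hole towards the pallet so that its lip goes over the pallet's edge, and let the pin right down into that next hole. Finish while still holding the knob with the pin fully home, so that I can tighten the rail's lock screws; leave the paste jar, tape roll and solder reel where they are.

Things in the scene. Friction and masses are not known exactly. Their poses are not given: they have to be found in the camera images.
- holder: the adjustable pallet holder, fixed to the table: an aluminium base plate 200 mm (its x) by 252 mm (its y) on rubber feet, plate top 16 mm above the table. Origin: centre of the plate at table level. Its +y axis points from the moving rail to the pallet and the fixed rail; the moving rail slides along this y only
- press_point (a point): middle of the pallet's top face (moves with it), 36 mm above the table when home. The pallet is a dark steel plate 180 mm (holder x) by 110 mm (y), 6 mm thick, with two circuit boards on it; the bare strip between the boards is 50 mm wide in x (25 mm either side of this point) and runs the whole 110 mm in y
- pallet (a joint): height (m) by which the pallet stands proud of its rests: 0 is fully home, it starts 0.0045 to 0.008. It moves only straight up and down on two tight dowels, stays where it is left, and takes about 6 N (at most 10 N) to push down; the rests are rigid. While it stands proud the rail's lip runs into its edge
- board_large: the larger circuit board fixed on the pallet, 55 x 80 mm, at the -x side; origin at the centre of its underside; stands up to 19 mm above the pallet. Not to be pushed on
- board_small: the smaller circuit board fixed on the pallet, 45 x 60 mm, at the +x side; origin at the centre of its underside; stands up to 19 mm above the pallet. Not to be pushed on
- knob_top (a point): centre of the top of the plunger's knob (moves with it), 86 mm above the table when the pin is home. The knob is a black ribbed upright cylinder 24 mm in diameter, 26 mm high. Below it, up to 57 mm above the table, are a hexagon nut 21 mm wide with a 15 mm collar and the rail's 44 x 36 mm boss (top at 46 mm)
- plunger (a joint): how far (m) the plunger is pulled up: 0 is home (pin 8 mm deep in its hole), 0.014 the upper stop. The pin is 8 mm thick with a round nose and is clear of the bar above 0.008. A spring pushes it down with 4 N at 0, rising to 8 N at 0.014. It rides on the rail
- rail (a joint): how far (m) the moving rail has slid along the holder's +y, towards the pallet: 0 is the start hole, 0.030 the next hole (the pin has about 1.2 mm of play each way), stops at -0.033 and 0.0335. It slides against about 2.5 N of friction and is moved by the plunger's knob
- knob: the plunger's knob, fixed on the plunger; origin at the centre of its underside, 26 mm below point knob_top
- paste_jar: paste jar 58 mm in diameter, 50 mm high, standing to the right; origin at the centre of its underside; not to be moved
- tape_roll: roll of tape 100 mm in diameter, 18 mm high, lying behind; origin at the centre of its underside; not to be moved
- solder_reel: reel of solder wire 62 mm in diameter, 45 mm high, standing behind; origin at the centre of its underside; not to be moved
- next_hole (a point): mouth of the hole wanted, 26 mm above the table (hidden under the rail at first), at y = -45 mm of the holder. A dark steel bar 94 mm long lies on the plate under the plunger with three 10.5 mm holes at y = -105, -75 and -45 mm (pitch 30 mm); the pin starts in the middle one

How it is judged:
By the outcome, as a careful person would: the job done as asked, in the order asked, and still so for the second after the job is handed in, while the arm keeps its last pose, push and grip.
It also fails if it takes over 48 s, if anything falls off the work surface, if the arm or the gripper's body presses on something with over 40 N, if the wrist force passes 120 N, or if a joint passes its speed limit or range.

## Robot

A 7-joint arm with a two-finger parallel gripper is mounted at the origin on a cart in front of the work surface, level with it; the furniture and walls round the work are solid. World frame = base frame: x ahead of the robot, y to its left, z up, the work surface at z = 0. Lengths are in m, angles in degrees, forces in N, time in s.
With the tool pointing down it reaches from about 0.35 to 0.9 m from the base axis. Payload 7.2 kg.
Tool frame: the origin (TCP) lies midway between the tips of the shut fingers; the grasp point (between the pads) lies 19 mm behind it; z points along the fingers, y is the line along which they close (so a half turn about z gives the same grasp; the last joint's range is limited). The gripper opens to 85 mm and grips with 20 to 120 N. Pads are 22 mm wide; open, the fingers measure 114 mm over their backs; the gripper's body (76 mm by 85 mm) begins 54 mm behind the grasp point. The pads swing forward as they close: fully open they stand 13 mm farther back than shut.
Start: joints at [-3.908, 23.554, -0.728, 91.456, 0.321, 64.991, -4.71], TCP at [0.625, -0, 0.231] pointing down, gripper open.
Joint ranges: [-169.25, 169.25], [-16.82, 113.86], [-84.01, 82.57], [7.8, 145.47], [-59.2, 239.2], [7.22, 106.19], [-163.78, 163.78]. Speed limits (degrees/s): [136.94, 136.94, 172.46, 172.46, 180, 180, 180].

## Interface

Orientations are given as [roll, pitch, yaw] about the fixed x, y, z axes, in that order (R = Rz(yaw) Ry(pitch) Rx(roll)).
In Python, from workcell import manip, capture, order gives the robot as it stands.
- The arm moves only by the tool move_arm, never from a script. Its argument "moves" is a list that holds one entry, the list of rows, each a list of 5 numbers: the opening, from -1 (shut) to 1 (fully open), then the shift along the tool's x, y, z in units of 50 mm (1.0 is 50 mm), then the turn about the tool's z in units of 6 degrees (1.0 is 6 degrees). A call has 1 to 12 rows; each row shifts and turns the commanded pose from where the row before left it, along the tool's axes as they then stand; what a row does not reach is not made up. A row lasts 1/8 s, in which the tool goes at most 62.5 mm and 10.7 degrees, less where a joint would pass 70% of its speed; a pose out of reach is approached as far as the arm can. A call is refused whole if a number of a shift passes 1 or a number of a turn 1, either way. A call with a gripper value outside its range is refused whole. The fingers move at their own pace and stop on an object; "squeeze" is the grip in N (left out, the last holds). Time passes only in rows, so rows that do not move let the fingers close. It gives the time, the measured TCP pose, the force, the opening and the grip force at its end, in the units of the state.
- manip.read_state(): the state, without advancing time (a new reading comes with each control period).
- capture(name): name is "scene" or "side" or "wrist"; returns a dict with "image" (420x560x3 uint8, blue, green, red), "vfov" (degrees; the focal length in pixels is half the picture's height over the tangent of half this angle, whatever the lens; pixels are square), "cx", "cy" (the principal point, pixels), "pose" (4x4, takes a point from camera to world coordinates); the wrist camera has in their place "mount" (4x4, takes a point from camera to tool coordinates, whose origin is the TCP and whose axes are the flange's). Camera axes: x right, y up, looking along -z (the intrinsics and any distortion apply to the point x, -y, -z); pixel columns grow to the right and rows downward; lengths in m; the calibration is good to about 2 mm. The wrist camera is an equidistant fisheye: a pixel r from the principal point sees the ray r / f radians off the axis. A picture is of the moment at which its call begins: read the wrist's pose just before it. There is no depth.
- order.sign_off(): hands the job in; it is judged then, once.
The state is a dict: "time": time; "joint_positions": joint angles; "joint_velocities": joint speeds; "joint_efforts": joint torques, N m; "ee_pos": TCP position; "tcp_rot": TCP orientation; "contact_force": force on the tool from outside, world axes, zero at the start; "moment": the same for the moment, N m; "finger_gap": finger opening in m; "grip_force": force on a finger pad.
Only numpy, scipy, OpenCV 4.12 (cv2) and the standard library are available. Lean on these libraries where they do the work, as an engineer would, in place of code of your own. Each camera call takes 0.05 s, during which the arm holds its last target. There are 200 camera calls.

## Working session

There is one attempt and no reset: what is moved stays moved. The work goes in short steps, Python scripts to look and compute and a tool call to move; the robot and the scene stay as the last step left them, time stands still between calls to the robot, and variables do not carry over. Pictures are saved under pics/ and viewed, at most 10 in all, crops included, and the job is handed in when it is done.

Besides the shell and the picture viewer there is one more tool, called after "Request:" in YAML: its name, and indented under it one key for each argument. move_arm: Moves the arm, as the interface text tells. Its arguments: {"type":"object","properties":{"moves":{"type":"array"},"squeeze":{"type":"number"}},"required":["moves"]}

```bash
mkdir -p pics; cat > h.py <<'E'
import numpy as np,cv2
from workcell import manip,capture,order
def ray(c,u,v):
    f=210/np.tan(np.radians(c["vfov"]/2))
    d=np.array([(u-c["cx"])/f,-(v-c["cy"])/f,-1.]);P=np.array(c["pose"])
    return P[:3,3],P[:3,:3]@d
def atz(c,u,v,z):
    o,d=ray(c,u,v);return o+d*(z-o[2])/d[2]
def proj(c,p):
    f=210/np.tan(np.radians(c["vfov"]/2));P=np.array(c["pose"])
    q=P[:3,:3].T@(np.array(p)-P[:3,3]);return c["cx"]-f*q[0]/q[2],c["cy"]+f*q[1]/q[2]
E
python3 - <<'E'
from h import *
import pickle
ims=[]
for n in("scene","side"):
    c=capture(n);pickle.dump(c,open(n+".pkl","wb"));cv2.imwrite(f"pics/{n}.png",cv2.resize(c["image"],(800,600),interpolation=cv2.INTER_CUBIC));print(n,{k:v for k,v in c.items() if k!="image"})
s=manip.read_state();print(s)
E
```

```text
scene {'vfov': 53.76973393463733, 'cx': 281.0441588995771, 'cy': 219.12249446635846, 'pose': array([[-0.99988735,  0.01419271, -0.00488443,  0.59881328],
       [-0.01359416, -0.71834239,  0.69555691,  0.5404532 ],
       [ 0.00636314,  0.69554495,  0.7184544 ,  0.78186308],
       [ 0.        ,  0.        ,  0.        ,  1.        ]])}
side {'vfov': 55.23235758383859, 'cx': 280.9313066913197, 'cy': 206.82511326603387, 'pose': array([[-0.93168039,  0.18077521, -0.31510629,  0.34028799],
       [-0.36323869, -0.4764971 ,  0.80062985,  0.53837435],
       [-0.0054132 ,  0.86038993,  0.50960756,  0.51266756],
       [ 0.        ,  0.        ,  0.        ,  1.        ]])}
{'time': 0.1, 'joint_positions': array([-3.90666681, 23.59623479, -0.72753954, 91.49752084,  0.3209223 ,
       64.9893285 , -4.70706882]), 'joint_velocities': array([-0.05605402, -0.09809489,  0.00130701, -0.11061768, -0.06549699,
       -0.0436415 ,  0.05890333]), 'joint_efforts': array([ 4.07594271e-03, -6.01830769e+01,  6.85093571e-01, -3.00088871e+01,
        1.40752629e-02,  6.54632138e-03,  2.04316666e-05]), 'ee_pos': array([ 6.24575851e-01, -5.48172338e-05,  2.30540900e-01]), 'tcp_rot': array([-1.79919182e+02,  6.06975404e-03,  9.00024119e+01]), 'contact_force': array([-1.00907337,  0.60284337,  0.69944254]), 'moment': array([-0.02523249, -0.03215719,  0.005843  ]), 'grip_force': 0.0, 'finger_gap': 0.08565589045945617}
```

View pics/scene.png

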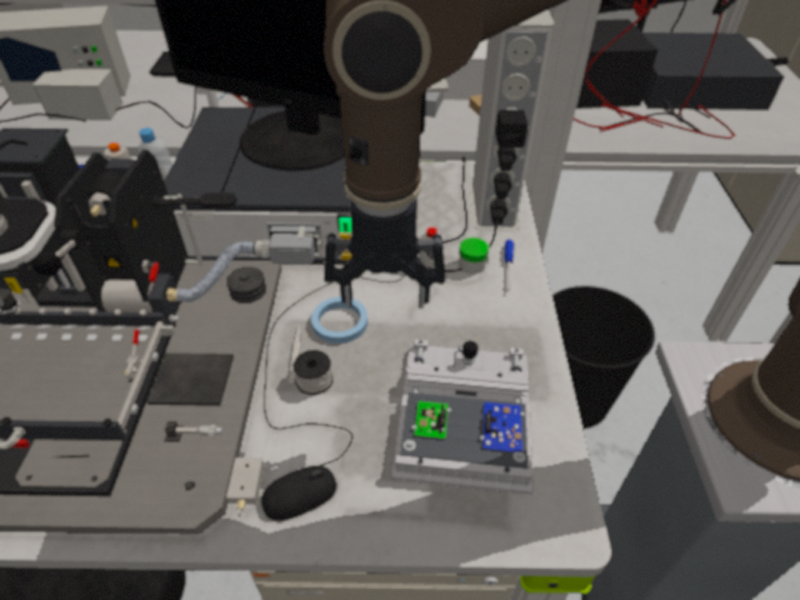

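View pics/side.png

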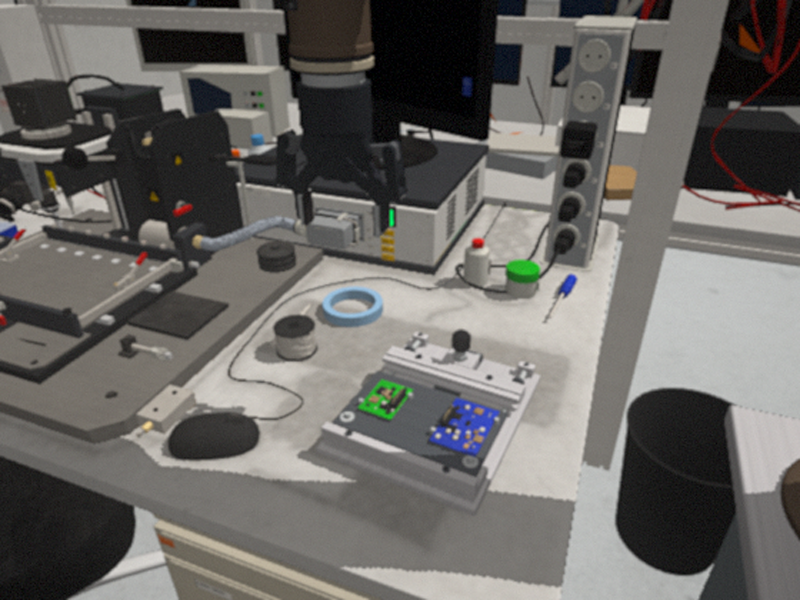

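```bash
python3 - <<'E'
import pickle,cv2,numpy as np
a=pickle.load(open("scene.pkl","rb"))["image"][230:350,270:380]
b=pickle.load(open("side.pkl","rb"))["image"][225:360,220:385]
cv2.imwrite("pics/c1.png",cv2.resize(a,None,fx=5,fy=5,interpolation=cv2.INTER_CUBIC))
cv2.imwrite("pics/c2.png",cv2.resize(b,None,fx=4.4,fy=4.4,interpolation=cv2.INTER_CUBIC))
E
```

```text
(no output)
```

View pics/c1.png

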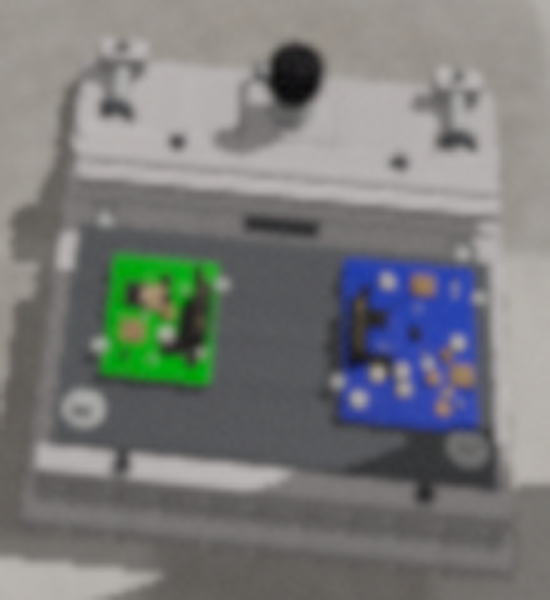

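View pics/c2.png

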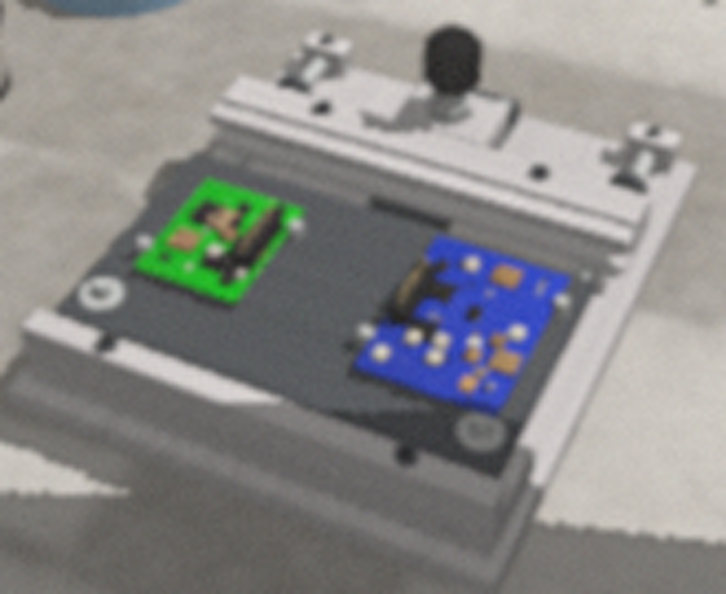

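```bash
python3 - <<'E'
from h import *
import pickle
A=pickle.load(open("scene.pkl","rb"));B=pickle.load(open("side.pkl","rb"))
a=lambda x,y:(270+x/5-.4,230+y/5-.4)
b=lambda x,y:(220+x/4.4-.4,225+y/4.4-.4)
def tri(p,q):
    o1,d1=ray(A,*a(*p));o2,d2=ray(B,*b(*q))
    M=sum(np.eye(3)-np.outer(d,d)/(d@d) for d in(d1,d2));v=sum((np.eye(3)-np.outer(d,d)/(d@d))@o for o,d in((o1,d1),(o2,d2)))
    return np.linalg.solve(M,v)
pts=dict(g1=((112,253),(208,178)),g2=((217,262),(305,208)),g3=((213,385),(235,305)),g4=((100,372),(137,268)),
b1=((343,258),(430,235)),b2=((477,268),(570,275)),b3=((484,430),(503,412)),b4=((337,425),(355,367)),
knob=((297,65),(453,55)),screwL=((83,410),(101,293)),screwR=((468,450),(482,432)),slotL=((245,223),(372,203)),slotR=((318,230),(448,225)),
h1=((178,141),(322,107)),h2=((400,161),(540,172)),f1=((122,463),(106,342)),f2=((425,494),(405,455)))
for k,(p,q) in pts.items(): print(k,np.round(tri(p,q)*1e3,1), 'z40:',np.round(atz(A,*a(*p),.04)[:2]*1e3,1),np.round(atz(B,*b(*q),.04)[:2]*1e3,1))
for z in(.073,.086):print(z,atz(A,*a(297,65 if z<.08 else 57),z),atz(B,*b(453,60 if z<.08 else 42),z))
E
```

```text
g1 [577.1  10.6  46. ] z40: [577.4   7.2] [579.9   2.7]
g2 [532.   15.8  47.6] z40: [531.8  11.2] [534.9   6.4]
g3 [536.6  78.3  48.4] z40: [535.9  73.1] [540.1  69.8]
g4 [582.4  69.3  43.9] z40: [582.7  67.7] [584.2  64.3]
b1 [478.6  15.9  50.7] z40: [476.8   8.1] [481.9   4.1]
b2 [421.8  20.7  51.9] z40: [418.9  12.3] [423.8   7.2]
b3 [428.2  98.1  51. ] z40: [426.3  92.3] [429.9  86.4]
b4 [485.5  92.2  45.4] z40: [486.   91.1] [486.4  84.4]
knob [495.2 -69.9  77.2] z40: [ 489.4 -102.7] [ 508.7 -121.1]
screwL [589.3  87.3  44. ] z40: [589.7  85.9] [591.2  82.3]
screwR [434.1 102.8  43.6] z40: [433.9 101.7] [434.3  98.2]
slotL [516.1 -22.7  24.6] z40: [518.6 -10. ] [510.1  -6.5]
slotR [482.6 -21.4  23. ] z40: [486.5  -6.8] [476.9  -4.4]
h1 [547.4 -47.9  50.3] z40: [546.9 -55.7] [551.9 -61.4]
h2 [448.1 -38.9  49.5] z40: [446.4 -46. ] [450.2 -51.2]
f1 [573.8 113.9  48.1] z40: [573.9 110. ] [577.7 105.6]
f2 [454.8 125.7  47.9] z40: [453.5 121.7] [456.5 118. ]
0.073 [ 0.49424948 -0.07410522  0.073     ] [ 0.49586974 -0.07146145  0.073     ]
0.086 [ 0.49585212 -0.06754247  0.086     ] [ 0.49497943 -0.06619723  0.086     ]
```

Request:
move_arm:
  moves:
    - [[-1, 0.2, -0.47, 0, 0], [-1, 0.2, -0.47, 0, 0], [-1, 0.2, -0.47, 0, 0], [-1, 0.2, -0.47, 0, 0], [-1, 0.2, -0.46, 0, 0], [-1, 0, 0, 0.1, -1], [-1, 0, 0, 0.1, -1], [-1, 0, 0, 0.1, -1], [-1, 0, 0, 0.1, -1], [-1, 0, 0, 0.1, -1], [-1, 0, 0, 0.1, -1], [-1, 0, 0, 0.1, -1]]
  squeeze: 40

```text
time: 1.6
ee_pos: [0.5077, 0.0499, 0.1958]
tcp_rot: [-180.0, -0.0, 132.2]
contact_force: [-0.1, 0.6, 0.2]
finger_gap: 0.0003
grip_force: 0.0
```

Request:
move_arm:
  moves:
    - [[-1, 0, 0, 0.2, -1], [-1, 0, 0, 0.2, -1], [-1, 0, 0, 0.2, -1], [-1, 0, 0, 0.2, -1], [-1, 0, 0, 0.2, -1], [-1, 0, 0, 0.2, -1], [-1, 0, 0, 0.2, -1], [-1, 0, 0, 0, 0], [-1, 0, 0, 0, 0]]

```text
time: 2.72
ee_pos: [0.5081, 0.05, 0.1265]
tcp_rot: [180.0, -0.0, 173.9]
contact_force: [0.5, -0.1, -0.4]
finger_gap: 0.0001
grip_force: 0.0
```

```bash
python3 - <<'E'
from h import *
import pickle
s=manip.read_state();print(s["time"],s["ee_pos"],s["tcp_rot"],s["contact_force"],s["finger_gap"])
A=capture("scene");B=capture("side");W=capture("wrist")
a=A["image"][200:350,250:390];b=B["image"][190:360,220:385]
print(W["vfov"],W["mount"],W["cx"],W["cy"])
r=lambda i:cv2.resize(i,(400,int(i.shape[0]*400/i.shape[1])),interpolation=cv2.INTER_CUBIC)
a,b=r(a),r(b);m=max(len(a),len(b))
pad=lambda i:np.vstack([i,np.zeros((m-len(i),400,3),np.uint8)])
cv2.imwrite("pics/p1.png",np.hstack([pad(a),pad(b)]))
E
```

```text
2.725 [0.50805055 0.04997129 0.12646932] [ 1.79996940e+02 -6.03649432e-04  1.73865921e+02] [ 0.49691189 -0.13779094 -0.39076826] 5.052080318430149e-05
65.70646984690485 [[ 8.78573440e-04  9.58325178e-01  2.85678281e-01  7.34767106e-02]
 [ 9.99999613e-01 -8.29725679e-04 -2.92028115e-04  6.71749752e-04]
 [-4.28232895e-05  2.85678427e-01 -9.58325537e-01 -1.43470104e-01]
 [ 0.00000000e+00  0.00000000e+00  0.00000000e+00  1.00000000e+00]] 279.6355327528532 211.3599845363067
```

View pics/p1.png

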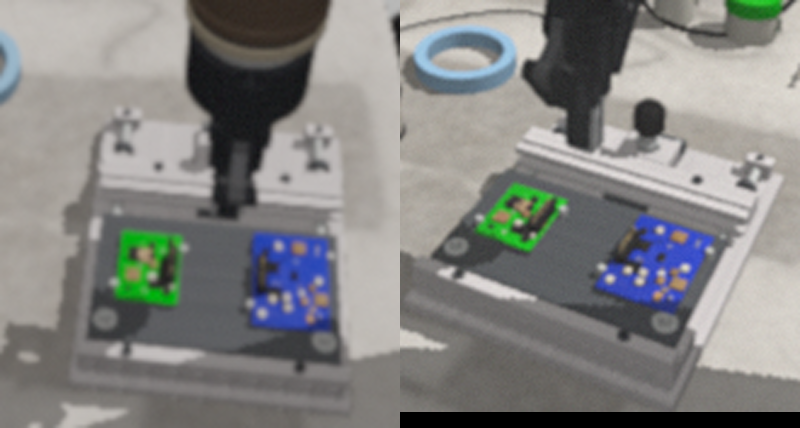

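Request:
move_arm:
  moves:
    - [[-1, 0, 0, 0.4, 0], [-1, 0, 0, 0.4, 0], [-1, 0, 0, 0.3, 0], [-1, 0, 0, 0.2, 0], [-1, 0, 0, 0.1, 0], [-1, 0, 0, 0.06, 0], [-1, 0, 0, 0.06, 0], [-1, 0, 0, 0.06, 0], [-1, 0, 0, 0, 0]]

```text
time: 4.0
ee_pos: [0.5079, 0.05, 0.0472]
tcp_rot: [-180.0, -0.0, 174.0]
contact_force: [0.4, -0.6, -0.6]
finger_gap: 0.0003
grip_force: 0.0
```

Request:
move_arm:
  moves:
    - [[-1, 0, 0, 0.04, 0], [-1, 0, 0, 0.04, 0], [-1, 0, 0, 0.03, 0], [-1, 0, 0, 0, 0], [-1, 0, 0, 0, 0]]

```text
time: 4.62
ee_pos: [0.508, 0.05, 0.0418]
tcp_rot: [-180.0, 0.0, 174.0]
contact_force: [0.5, 0.1, -0.5]
finger_gap: -0.0002
grip_force: 0.0
```

Request:
move_arm:
  moves:
    - [[-1, 0, 0, 0.03, 0], [-1, 0, 0, 0.03, 0], [-1, 0, 0, 0.02, 0], [-1, 0, 0, 0, 0], [-1, 0, 0, 0, 0]]

```text
time: 5.25
ee_pos: [0.5081, 0.05, 0.0379]
tcp_rot: [180.0, 0.0, 174.0]
contact_force: [-0.2, 0.4, 4.1]
finger_gap: 0.0002
grip_force: 2.2
```

Request:
move_arm:
  moves:
    - [[-1, 0, 0, 0.03, 0], [-1, 0, 0, 0.03, 0], [-1, 0, 0, 0, 0], [-1, 0, 0, 0, 0]]

```text
time: 5.75
ee_pos: [0.5082, 0.05, 0.036]
tcp_rot: [-180.0, 0.0, 174.0]
contact_force: [-4.3, -0.4, 18.3]
finger_gap: 0.0005
grip_force: 8.7
```

Request:
move_arm:
  moves:
    - [[-1, 0, 0, 0.02, 0], [-1, 0, 0, 0, 0], [-1, 0, 0, 0, 0]]

```text
time: 6.12
ee_pos: [0.5082, 0.05, 0.0358]
tcp_rot: [-180.0, 0.1, 174.0]
contact_force: [-8.0, -1.1, 28.2]
finger_gap: -0.0001
grip_force: 14.5
```

Request:
move_arm:
  moves:
    - [[-1, 0, 0, -0.4, 0], [-1, 0, 0, -0.6, 0], [-1, 0, 0, -0.6, 0], [0, 0, -0.4, -0.2, 0], [0.2, 0, -0.5, 0, 0], [0.2, 0, -0.5, 0, 0], [0.2, 0, -0.5, 0, 0], [0.2, 0, -0.46, 0, 0], [0.2, 0, 0, 0, 0], [0.2, 0, 0, 0, 0]]

```text
time: 7.38
ee_pos: [0.4957, -0.0665, 0.1237]
tcp_rot: [180.0, -0.0, 174.0]
contact_force: [1.0, 0.1, -0.4]
finger_gap: 0.0512
grip_force: 0.0
```

```bash
cat >> h.py <<'E'
from scipy.spatial.transform import Rotation as Ro
def wr(W,s,u,v,z):
    f=210/np.tan(np.radians(W["vfov"]/2));x,y=u-W["cx"],v-W["cy"];r=np.hypot(x,y);t=r/f
    d=np.array([np.sin(t)*x/r,-np.sin(t)*y/r,-np.cos(t)]);M=np.array(W["mount"])
    R=Ro.from_euler("xyz",s["tcp_rot"],degrees=True).as_matrix()
    o=R@M[:3,3]+s["ee_pos"];d=R@M[:3,:3]@d;return o+d*(z-o[2])/d[2]
E
python3 - <<'E'
from h import *
import pickle
s=manip.read_state();W=capture("wrist");A=capture("scene");B=capture("side");pickle.dump((s,W,A,B),open("k.pkl","wb"))
print(s["time"],s["ee_pos"],s["tcp_rot"],s["finger_gap"])
cv2.imwrite("pics/w1.png",cv2.resize(W["image"],(800,600),interpolation=cv2.INTER_CUBIC))
E
```

```text
7.375 [ 0.49568381 -0.06651502  0.1236605 ] [ 1.79969518e+02 -7.85028011e-03  1.74025752e+02] 0.05117100472931882
```

View pics/w1.png

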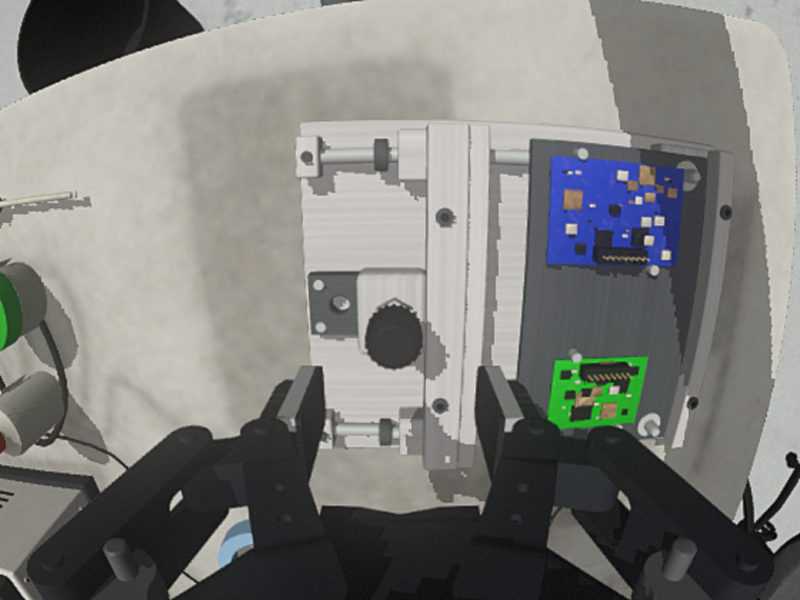

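```bash
python3 - <<'E'
from h import *
import pickle
s,W,A,B=pickle.load(open("k.pkl","rb"))
k=560/800
for p,z in(((395,339),.086),((366,339),.086),((424,339),.086),((395,368),.086),((340,303),.026),((440,406),.046),((445,217),.046)):
    print(p,np.round(wr(W,s,p[0]*k-.15,p[1]*k-.15,z)*1e3,1))
E
```

```text
(395, 339) [492.1 -67.3  86. ]
(366, 339) [490.9 -79.4  86. ]
(424, 339) [493.4 -55.3  86. ]
(395, 368) [505.4 -68.8  86. ]
(340, 303) [491.3 -98.   26. ]
(440, 406) [549.1 -49.2  46. ]
(445, 217) [448.3 -39.1  46. ]
```

Request:
move_arm:
  moves:
    - [[0.2, 0.025, -0.027, 0, 0], [0.2, 0, 0, 0.2, 0], [0.2, 0, 0, 0.3, 0], [0.2, 0, 0, 0.3, 0], [0.2, 0, 0, 0.2, 0], [0.2, 0, 0, 0.15, 0], [0.2, 0, 0, 0.1, 0], [0.2, 0, 0, 0, 0], [0.2, 0, 0, 0, 0]]

```text
time: 8.65
ee_pos: [0.4946, -0.0686, 0.0616]
tcp_rot: [-180.0, 0.0, 174.0]
contact_force: [0.5, 0.2, 1.2]
finger_gap: 0.0512
grip_force: 0.0
```

Request:
move_arm:
  moves:
    - [[-0.2, 0, 0, 0, 0], [-0.5, 0, 0, 0, 0], [-1, 0, 0, 0, 0], [-1, 0, 0, 0, 0], [-1, 0, 0, 0, 0], [-1, 0, 0, 0, 0]]
  squeeze: 60

```text
time: 9.4
ee_pos: [0.4946, -0.0686, 0.0619]
tcp_rot: [-180.0, 0.0, 174.0]
contact_force: [-1.3, 0.3, 5.4]
finger_gap: 0.0225
grip_force: 58.5
```

Request:
move_arm:
  moves:
    - [[-1, 0, 0, -0.05, 0], [-1, 0, 0, -0.06, 0], [-1, 0, 0, -0.07, 0], [-1, 0, 0, -0.05, 0], [-1, 0, 0, 0, 0], [-1, 0, 0, 0, 0]]

```text
time: 10.15
ee_pos: [0.4944, -0.0686, 0.0727]
tcp_rot: [180.0, 0.0, 174.0]
contact_force: [3.6, -1.2, -7.3]
finger_gap: 0.0219
grip_force: 59.0
```

Request:
move_arm:
  moves:
    - [[-1, 0, 0.05, 0, 0], [-1, 0, 0.1, 0, 0], [-1, 0, 0.1, 0, 0], [-1, 0, 0.1, 0, 0], [-1, 0, 0.1, 0, 0], [-1, 0, 0.1, 0, 0], [-1, 0, 0.05, 0, 0], [-1, 0, 0, 0, 0], [-1, 0, 0, 0, 0]]

```text
time: 11.28
ee_pos: [0.4975, -0.038, 0.0728]
tcp_rot: [180.0, 0.0, 174.0]
contact_force: [2.6, 0.2, -7.6]
finger_gap: 0.0222
grip_force: 59.1
```

Request:
move_arm:
  moves:
    - [[-1, 0, 0, 0.04, 0], [-1, 0, 0, 0.04, 0], [-1, 0, 0, 0.04, 0], [-1, 0, 0, 0, 0]]

```text
time: 11.78
ee_pos: [0.4975, -0.0385, 0.0667]
tcp_rot: [180.0, -0.0, 174.0]
contact_force: [3.0, 2.3, -5.4]
finger_gap: 0.0219
grip_force: 59.2
```

Request:
move_arm:
  moves:
    - [[-1, 0, 0, 0.04, 0], [-1, 0, 0, 0.04, 0], [-1, 0, 0, 0, 0], [-1, 0, 0, 0, 0]]

```text
time: 12.28
ee_pos: [0.4974, -0.0387, 0.0628]
tcp_rot: [180.0, -0.0, 174.0]
contact_force: [2.7, 2.4, -4.2]
finger_gap: 0.0222
grip_force: 59.2
```

Request:
move_arm:
  moves:
    - [[-1, 0, 0, 0.02, 0], [-1, 0, 0, 0.02, 0], [-1, 0, 0, 0, 0], [-1, 0, 0, 0, 0]]

```text
time: 12.78
ee_pos: [0.4976, -0.0387, 0.0618]
tcp_rot: [-180.0, 0.0, 174.0]
contact_force: [-1.2, 3.2, 8.7]
finger_gap: 0.0221
grip_force: 60.9
```

```bash
python3 - <<'E'
from h import *
s=manip.read_state();print(s["time"],s["ee_pos"],s["contact_force"])
B=capture("side")["image"][190:360,220:385];W=capture("wrist")["image"][60:340,150:540]
b=cv2.resize(B,(380,392),interpolation=cv2.INTER_CUBIC);w=cv2.resize(W,(420,302),interpolation=cv2.INTER_CUBIC)
w=np.vstack([w,np.zeros((90,420,3),np.uint8)])
cv2.imwrite("pics/f.png",np.hstack([b,w]))
E
```

```text
12.775 [ 0.49756031 -0.03874449  0.06182986] [-1.15990298  3.18459095  8.67257959]
```

View pics/f.png

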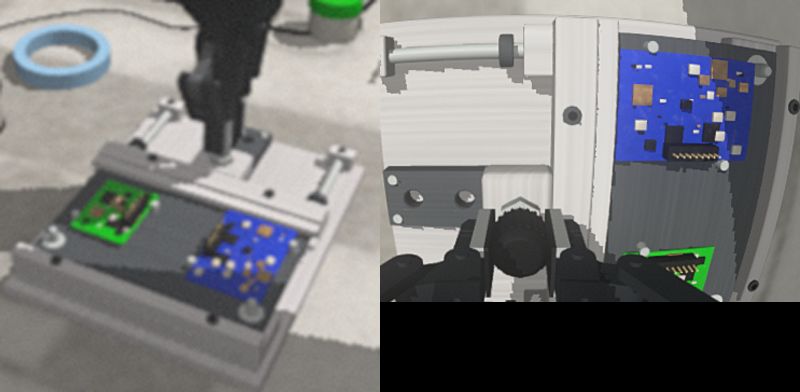

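The pictures show the rail's lip over the pallet edge (right view, x≈600). Two holes are free behind the boss (415,197 and 465,197), so the pin is in the third. The upward force confirms it is seated.

```bash
python3 -c "
from workcell import order;print(order.sign_off())"
```

```text
the job is handed in; nothing more can be done
None
```

The pallet is pressed fully home, the rail has moved one hole so its lip is over the pallet's edge, and the pin is fully down in that hole with the gripper still holding the knob; the job is handed in (about 13 s of the 48 s used).

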